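# Close three clarinet keys in order

### The arm

A 6-joint arm with a two-finger parallel gripper is mounted at the origin on the work surface. World frame = base frame: x ahead of the robot, y to its left, z up, the work surface at z = 0. Lengths are in m, angles in rad, forces in N, time in s.
With the tool pointing down it reaches from about 0.275 to 0.85 m from the base axis. Payload 19 kg.
Tool frame: the origin (TCP) lies midway between the tips of the shut fingers; the grasp point (between the pads) lies ctrl.grip_point_offset behind it (ctrl.grip_point_offset is the distance from the TCP to the grasp point, in m); z points along the fingers, y is the line along which they close (so a half turn about z gives the same grasp; the last joint's range is limited). The gripper opens to 85 mm and grips with 20 to 120 N. Pads are 22 mm wide; open, the fingers measure 114 mm over their backs; the gripper's body (76 mm by 85 mm) begins 54 mm behind the grasp point. The pads swing forward as they close: fully open they stand 13 mm farther back than shut.
Start: joints at [-1.249, 0.15, 1.437, -0, 1.554, -0.134], TCP at [0.253, -0.516, 0.203] pointing down, gripper open.
Joint ranges: [-2.8, 2.8], [-0.68, 2.1], [0.12, 2.68], [-1.39, 4.53], [0.16, 2.79], [-2.81, 2.81]. Speed limits (rad/s): [1.89, 1.89, 2.22, 3.01, 3.01, 3.01].

### API

Orientations are given as a 3x3 rotation matrix whose columns are the frame's x, y, z axes.
In Python, from bench import state, read_camera, calibration, ticket, ctrl gives the robot as it stands.
- The arm moves only by the tool drive_tool, never from a script. Its argument "rows" is a list of rows, each a list of 3 entries, a list of its own where there are three numbers: the shift along the tool's x, y, z in units of 60 mm (1.0 is 60 mm), then the turn about the tool's z in degrees, then the opening in per cent of the stroke, from 0 (shut) to 100 (fully open). In form: [[[x, y, z], yaw, claw], ...]. A call has 1 to 5 rows; each row is the pose to reach, as a shift and turn from the pose commanded when the call began, along the tool's axes at that moment; what a row does not reach only later rows make up. A row lasts 1/8 s, in which the tool goes at most 62.5 mm and 10.7 degrees, less where a joint would pass 70% of its speed; a pose out of reach is approached as far as the arm can. A call with a gripper value outside its range is refused whole. The fingers move at their own pace and stop on an object; "squeeze" is the grip in N (left out, the last holds). Time passes only in rows, so rows that repeat a pose let the fingers close. It gives the time, the measured TCP pose, the force, the opening and the grip force at its end, in the units of the state.
- state(): the state, without advancing time (a new reading comes with each control period).
- read_camera(name): name is "scene" or "top"; returns (picture, depth): 420x560x3 uint8, red, green, blue; 420x560 float32, m along the optical axis (not along the pixel's ray), 0 where there is no reading.
- calibration(name): a dict with "K" (3x3 intrinsics, pixels), "T" (4x4, takes a point from camera to world coordinates). Camera axes: x right, y up, looking along -z (the intrinsics and any distortion apply to the point x, -y, -z); pixel columns grow to the right and rows downward; lengths in m; the calibration is good to about 2 mm. A picture is of the moment at which its call begins. calibration takes no time and is no camera call.
- ticket.close_job(): hands the job in; it is judged then, once.
The state is a dict: "clock": time; "joint_positions": joint angles; "joint_velocities": joint speeds; "joint_torque": joint torques, N m; "position": TCP position; "orientation": TCP orientation; "ft_force": force on the tool from outside, world axes, zero at the start; "ft_torque": the same for the moment, N m; "gripper_width": finger opening in m; "gripper_force": force on a finger pad.
Only numpy, scipy, OpenCV 4.12 (cv2) and the standard library are available. Lean on these libraries where they do the work, as an engineer would, in place of code of your own. Each camera call takes 0.05 s, during which the arm holds its last target. There are 200 camera calls.

### The job

The springs of the three keys standing open on the clarinet lower joint are unhooked, so each key stays where it is left. With the fingertips press each key shut on its tone hole, lightly, one after another: first the solid round key, then the open ring key, last the straight bar key. Grasp nothing, leave all three keys shut, and do not disturb the other things on the cart.

Things in the scene. Friction and masses are not known exactly. Their poses are not given: they have to be found in the camera images.
- lower_joint: blackwood clarinet lower joint, 335 mm long, 40 mm thick, lying fixed in a wooden cradle (100 x 290 mm base), wood axis 45 mm above the cart top, top of the wood at 65 mm. Origin on the cart top below its middle, own y along the wood, z up. Its three nickel keys stand along its top, 83 mm apart
- round_key (a joint): hinge of the round key, rad: 0 = standing fully open (its free edge raised, the touch point about 11 mm above its shut height), 0.32 = shut on its stop. It starts between 0 and 0.06. The spring is unhooked: friction alone (about 2 N at the touch point) holds the key wherever it is left
- round_touch (a point): touch point of the round key (plain solid round disc, 28 mm across, 6 mm thick, nickel): centre of its top face, 36 mm from its pivot; moves with the key. The plate sits on a soft springy pad: it yields 1 mm per 1.8 N, at most 6 mm, and springs back
- round_mount: fixed mount of the round key (chimney, two pivot posts), one solid with its key; its place along the wood varies. Origin at z = 0 straight below the wood's axis; own y along the wood, +x to the pivot side. Pivot axis parallel to y at x = 28, z = 75 mm (posts no higher than 78 mm). Shut, the key's top face is level, its middle at x = -8, y = 0, z = 81 mm in this frame
- ring_key (a joint): hinge of the ring key, rad: 0 = standing fully open (its free edge raised, the touch point about 11 mm above its shut height), 0.32 = shut on its stop. It starts between 0 and 0.06. The spring is unhooked: friction alone (about 2 N at the touch point) holds the key wherever it is left
- ring_touch (a point): touch point of the ring key (open round ring with a hole through it, 32 mm outside, 20 mm inside, 6 mm thick, nickel): centre of its top face, 36 mm from its pivot; moves with the key. The plate sits on a soft springy pad: it yields 1 mm per 1.8 N, at most 6 mm, and springs back
- ring_mount: fixed mount of the ring key (chimney, two pivot posts), one solid with its key; its place along the wood varies. Origin at z = 0 straight below the wood's axis; own y along the wood, +x to the pivot side. Pivot axis parallel to y at x = 28, z = 75 mm (posts no higher than 78 mm). Shut, the key's top face is level, its middle at x = -8, y = 0, z = 81 mm in this frame
- bar_key (a joint): hinge of the bar key, rad: 0 = standing fully open (its free edge raised, the touch point about 11 mm above its shut height), 0.32 = shut on its stop. It starts between 0 and 0.06. The spring is unhooked: friction alone (about 2 N at the touch point) holds the key wherever it is left
- bar_touch (a point): touch point of the bar key (straight bar, 50 mm along the wood and 12 mm wide, 6 mm thick, nickel): centre of its top face, 36 mm from its pivot; moves with the key. The plate sits on a soft springy pad: it yields 1 mm per 1.8 N, at most 6 mm, and springs back
- bar_mount: fixed mount of the bar key (chimney, two pivot posts), one solid with its key; its place along the wood varies. Origin at z = 0 straight below the wood's axis; own y along the wood, +x to the pivot side. Pivot axis parallel to y at x = 28, z = 75 mm (posts no higher than 78 mm). Shut, the key's top face is level, its middle at x = -8, y = 0, z = 81 mm in this frame
- side_key_a: loose nickel side key, about 16 x 90 x 6 mm, lying on the cart; origin under its middle, long along own y; a loose bystander, not to be moved
- side_key_b: second loose nickel side key, same shape; a loose bystander, not to be moved
- wand: brass leak-light wand, 12 mm thick, 210 mm long along own y, lying; origin under it; a loose bystander, not to be moved
- punch: spring punch with red handle 20 x 75 x 18 mm and thin steel tip, 125 mm long along own y, lying; origin under it; a loose bystander, not to be moved
- barrel: blackwood clarinet barrel, 36 mm across, 64 mm tall, standing; origin under its centre; a loose bystander, not to be moved
- tin_cup: tin cup, 72 mm across, 80 mm tall, under the hopper's spout; origin under its centre; a loose bystander, not to be moved
- hopper: fixed white enamel funnel hopper on a steel stand, 140 mm across, top at 235 mm; origin on the cart top below the spout

How it is judged:
By the outcome, as a careful person would: the job done as asked, in the order asked, and still so for the second after the job is handed in, with the robot touching nothing.
It also fails if it takes over 43 s, if anything falls off the work surface, if the arm or the gripper's body presses on something with over 40 N, if the wrist force passes 120 N, or if a joint passes its speed limit or range.

## Working session

There is one attempt and no reset: what is moved stays moved. The work goes in short steps, Python scripts to look and compute and a tool call to move; the robot and the scene stay as the last step left them, time stands still between calls to the robot, and variables do not carry over. Pictures are saved under pics/ and viewed, at most 10 in all, crops included, and the job is handed in when it is done.

Besides the shell and the picture viewer there is one more tool, called after "Emit:" in YAML: its name, and indented under it one key for each argument. drive_tool: Moves the arm, as the interface text tells. Its arguments: {"type":"object","properties":{"rows":{"type":"array"},"squeeze":{"type":"number"}},"required":["rows"]}

```bash
mkdir -p pics; cat > h.py <<'E'
import numpy as np,cv2
from bench import state,read_camera,calibration,ticket,ctrl
def pts(name,depth):
    c=calibration(name);K=np.array(c["K"]);T=np.array(c["T"])
    v,u=np.mgrid[0:depth.shape[0],0:depth.shape[1]]
    x=(u-K[0,2])/K[0,0]*depth;y=(v-K[1,2])/K[1,1]*depth
    P=np.stack([x,-y,-depth],-1)
    return P@T[:3,:3].T+T[:3,3]
E
python3 - <<'E'
from h import *
for n in("top","scene"):
    p,d=read_camera(n);np.savez(f"{n}.npz",p=p,d=d)
    cv2.imwrite(f"pics/{n}.png",cv2.resize(p[:,:,::-1],(784,588),interpolation=cv2.INTER_CUBIC))
    c=calibration(n);print(c)
print(state(),ctrl.grip_point_offset)
E
```

```text
{'K': array([[390.33872087,   0.        , 278.39652274],
       [  0.        , 390.33872087, 208.01281277],
       [  0.        ,   0.        ,   1.        ]]), 'T': array([[ 0.02605181,  0.99486241, -0.09782683,  0.46878871],
       [-0.99964676,  0.02541154, -0.0077854 , -0.03557455],
       [-0.00525947,  0.09799509,  0.995173  ,  1.05192824],
       [ 0.        ,  0.        ,  0.        ,  1.        ]])}
{'K': array([[540.08409158,   0.        , 272.45238046],
       [  0.        , 540.08409158, 208.1670635 ],
       [  0.        ,   0.        ,   1.        ]]), 'T': array([[-0.75088107, -0.3979842 ,  0.52705426,  1.31537347],
       [ 0.66027973, -0.46981755,  0.58591991,  0.83545708],
       [ 0.01443248,  0.78795942,  0.61555801,  0.97641862],
       [ 0.        ,  0.        ,  0.        ,  1.        ]])}
{'clock': 0.1, 'joint_positions': array([-1.24896642e+00,  1.50920538e-01,  1.43793010e+00,  1.15816994e-05,
        1.55380783e+00, -1.33993078e-01]), 'joint_velocities': array([ 0.00125791, -0.00195576, -0.00189835, -0.00089849,  0.00042602,
       -0.00036168]), 'joint_torque': array([ 1.18581054e-03, -7.14384556e+01, -5.71796608e+01, -2.81317407e-04,
        7.16707946e-03, -9.16177981e-06]), 'position': array([ 0.25302754, -0.51606393,  0.20296301]), 'orientation': array([[ 8.97899166e-01,  4.40201070e-01, -3.26133870e-04],
       [ 4.40201164e-01, -8.97898605e-01,  1.01475341e-03],
       [ 1.53860390e-04, -1.05471075e-03, -9.99999432e-01]]), 'ft_force': array([-0.01167081, -0.05490604,  0.00640195]), 'ft_torque': array([ 0.00792777,  0.02946956, -0.05417123]), 'gripper_force': 0.0, 'gripper_width': 0.08543861533929434} 0.0187
```

View pics/top.png

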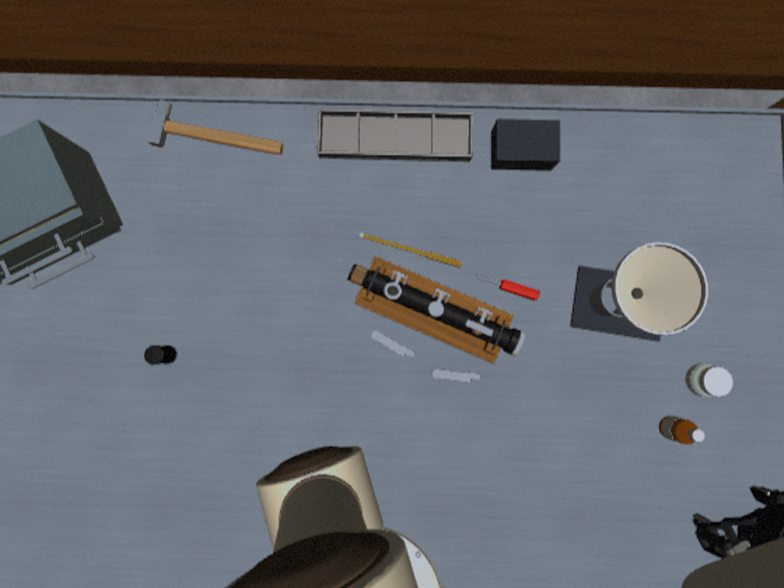

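View pics/scene.png

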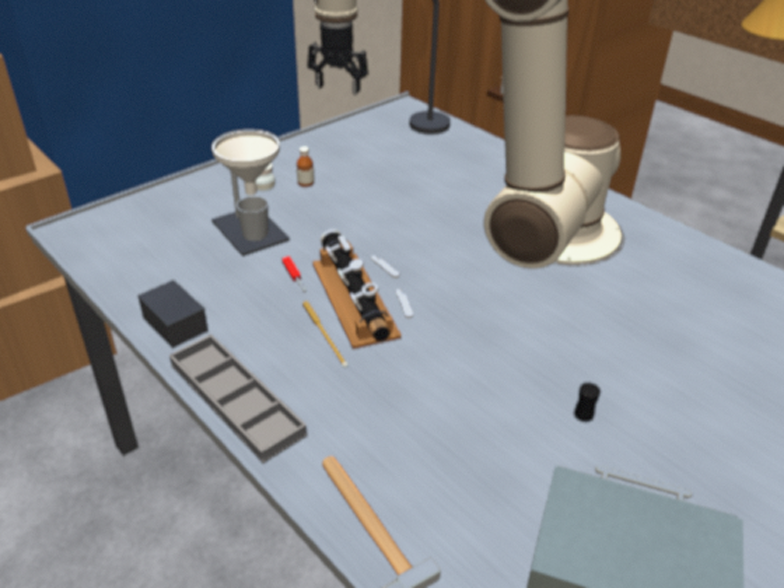

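The top view shows the ring key at about (393,290), the round key at (436,309) and the bar key at (480,328), in enlarged pixels. The pivots are on the far side. Next I'll zoom in and measure.

```bash
python3 - <<'E'
from h import *
z=np.load("top.npz");p,d=z["p"],z["d"];P=pts("top",d)
c=p[180:262,245:380];cv2.imwrite("pics/crop.png",cv2.resize(c[:,:,::-1],None,fx=5.9,fy=5.9,interpolation=cv2.INTER_CUBIC))
# wood axis: points on the wood z 50..68; key tops
R=P[180:262,245:380];pp=c.astype(int)
hm=R[...,2];print("table z",np.median(P[300:330,200:260,2]))
dark=(pp.sum(-1)<110)&(hm>.04)&(hm<.075)
q=R[dark];m=q.mean(0);_,_,V=np.linalg.svd((q-m)[:,:2],full_matrices=False);print("wood",m,V[0],len(q), np.percentile(q[:,2],95))
hi=(hm>.078)&(hm<.12)&(pp.min(-1)>90)
n,l,s,cc=cv2.connectedComponentsWithStats(hi.astype(np.uint8))
for i in range(1,n):
    if s[i,4]>4:
        q=R[l==i];print(s[i],cc[i]+[245,180],q.mean(0),q.min(0),q.max(0))
E
```

```text
table z 0.000886260354154067
wood [ 0.53313287 -0.12274562  0.05968227] [-0.37236812 -0.92808512] 978 0.06559484167243605
[29 17 13 17 86] [280.93023256 205.94186047] [ 0.5688889  -0.034211    0.08838957] [ 0.55059527 -0.04690258  0.07816568] [ 0.59274004 -0.01710926  0.09643993]
[ 61  28  12  18 106] [311.74528302 219.0754717 ] [ 0.5381214  -0.11112689  0.08928948] [ 0.52301311 -0.12461938  0.07837173] [ 0.56673862 -0.09651112  0.09694189]
[98 42  7  9 21] [345.19047619 226.        ] [ 0.52355093 -0.1951002   0.08129434] [ 0.51339274 -0.20487887  0.07828211] [ 0.53381102 -0.18914741  0.08525237]
[88 49 19 11 92] [341.98913043 233.95652174] [ 0.50328079 -0.18594281  0.09023295] [ 0.49130935 -0.20820551  0.08063627] [ 0.51510475 -0.16329274  0.09421285]
```

View pics/crop.png

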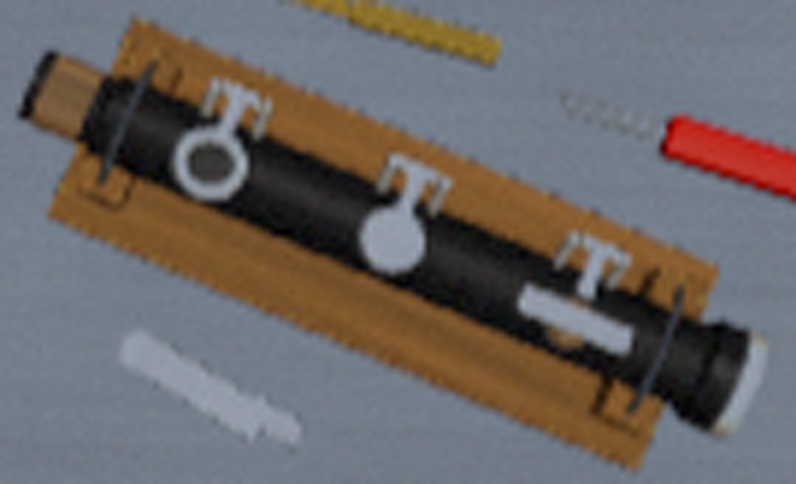

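```bash
cat >> h.py <<'E'
def at(name,u,v,zw):
    c=calibration(name);K=np.array(c["K"]);T=np.array(c["T"])
    r=T[:3,:3]@np.array([(u-K[0,2])/K[0,0],-(v-K[1,2])/K[1,1],-1]);return T[:3,3]+r*(zw-T[2,3])/r[2]
E
python3 - <<'E'
from h import *
g=lambda x,y:(245+(x+.5)/5.9-.5,180+(y+.5)/5.9-.5)
C={k:at("top",*g(*v),.0915) for k,v in dict(ring=(211,163),round=(392,239),bar=(576,319)).items()}
for k in C:print(k,C[k])
r=C["ring"]-C["bar"];r=r[:2];L=np.hypot(*r);y=r/L;x=np.array([y[1],-y[0]])
print("spacing",L/2,"y",y,"x",x)
a=np.array([.53313,-.12275])
s=state();R=s["orientation"];p=s["position"]
c0=sum(C.values())[:2]/3
for i,k in enumerate(("ring","round","bar")):
    c=c0+(1-i)*.083*y;print(k,"fit err",C[k][:2]-c,"offset from wood axis",(C[k][:2]-a)@x)
    t=c-.0037*x   # shut touch
    print("target",t,"tool shift/60mm",R.T@np.r_[t-p[:2],.13-p[2]]/.06)
print("yaw deg",np.degrees(np.arctan2(*(-y)[::-1])-np.arctan2(R[1,1],R[0,1])))
E
```

```text
ring [ 0.56531281 -0.03283202  0.0915    ]
round [ 0.53535492 -0.10920734  0.0915    ]
bar [ 0.50398559 -0.18629029  0.0915    ]
spacing 0.08262939589434175 y [0.37109809 0.92859367] x [ 0.92859367 -0.37109809]
ring fit err [-0.00037277 -0.00046208] offset from wood axis -0.0034836338710570996
target [ 0.56224979 -0.03099688] tool shift/60mm [ 8.18610422 -4.98906854  1.22257238]
round fit err [0.00047048 0.00023587] offset from wood axis -0.0029596055550362814
target [ 0.53144865 -0.10807015] tool shift/60mm [ 7.15970315 -4.06164703  1.2214363 ]
bar fit err [-9.77095469e-05  2.26203371e-04] offset from wood axis -0.0034836338710570944
target [ 0.50064751 -0.18514343] tool shift/60mm [ 6.13330207 -3.13422552  1.22030021]
yaw deg -47.900081612495256
```

Emit:
drive_tool:
  rows:
    - [[0.8,-0.4,0],10,0]
    - [[1.6,-0.9,0],20,0]
    - [[2.4,-1.3,0],29,0]
    - [[3.2,-1.8,0],39,0]
    - [[4.0,-2.2,0],48,0]

```text
clock: 0.72
position: [0.4093, -0.293, 0.2034]
orientation: [[0.929, -0.369, -0.0], [-0.369, -0.929, 0.0], [-0.0, -0.0, -1.0]]
ft_force: [0.6, -1.4, 0.5]
gripper_width: -0.0002
gripper_force: 0.0
```

```bash
cat > go.py <<'E'
from h import *
import sys
T=dict(ring=[.56225,-.0310],round=[.53145,-.1081],bar=[.50065,-.1851])[sys.argv[1]]
s=state();R=s["orientation"];print(s["clock"],s["position"],s["ft_force"],s["gripper_width"]);print(R[:,1],R[:,2])
print(R.T@(np.r_[T,float(sys.argv[2])]-s["position"])/.06)
print("yaw",-(-111.8-np.degrees(np.arctan2(R[1,1],R[0,1]))))
E
python3 go.py round .115
```

```text
0.725 [ 0.40929729 -0.29301796  0.2033925 ] [ 0.62808868 -1.39471876  0.50385594] -0.00023560268843733607
[-3.69379937e-01 -9.29278451e-01 -1.47747946e-04] [-1.10301500e-04  2.02835977e-04 -9.99999973e-01]
[ 0.75374302 -3.61579964  1.47360879]
yaw 0.12261824496935958
```

Emit:
drive_tool:
  rows:
    - [[0.2,-0.9,0],0,0]
    - [[0.4,-1.8,0],0,0]
    - [[0.6,-2.7,0.3],0,0]
    - [[0.73,-3.62,0.8],0,0]
    - [[0.73,-3.62,1.45],0,0]

```text
clock: 1.35
position: [0.53, -0.1053, 0.1157]
orientation: [[0.933, -0.36, 0.001], [-0.36, -0.933, 0.0], [0.001, -0.001, -1.0]]
ft_force: [0.0, -0.8, 0.6]
gripper_width: 0.0001
gripper_force: 0.0
```

Emit:
drive_tool:
  rows:
    - [[0,0,0],0,0]
    - [[0,0,0],0,0]

```text
clock: 1.6
position: [0.529, -0.109, 0.118]
orientation: [[0.931, -0.365, 0.001], [-0.365, -0.931, -0.0], [0.001, -0.0, -1.0]]
ft_force: [0.3, 0.8, 0.2]
gripper_width: -0.0002
gripper_force: 0.0
```

```bash
python3 go.py round .098; python3 - <<'E'
from h import *
p,d=read_camera("scene");c=p[150:260,210:310]
cv2.imwrite("pics/near.png",cv2.resize(c[:,:,::-1],None,fx=5,fy=5,interpolation=cv2.INTER_CUBIC))
E
```

```text
1.6 [ 0.52895993 -0.10901636  0.11795109] [0.29784915 0.8165651  0.24623676] -0.00022326559584410875
[-3.64876025e-01 -9.31056112e-01 -5.24632314e-05] [ 1.06461351e-03 -3.60868422e-04 -9.99999368e-01]
[ 0.0326939  -0.02934501  0.33255656]
yaw 0.4000466786018393
```

View pics/near.png

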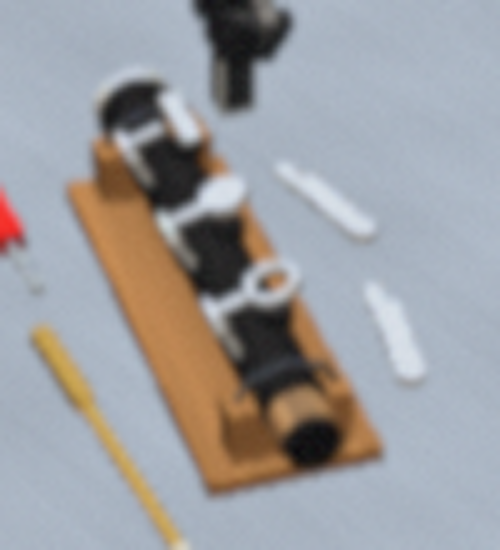

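The fingertips show at about crop (233,108), and the round key at (222,190). I'll check that against the projected TCP.

```bash
python3 - <<'E'
from h import *
def pr(n,w):
    c=calibration(n);K=np.array(c["K"]);q=np.linalg.inv(np.array(c["T"]))@np.r_[w,1];return K[0,0]*q[0]/-q[2]+K[0,2],K[1,1]*-q[1]/-q[2]+K[1,2]
s=state();print(s["clock"],s["position"],s["joint_positions"])
print(pr("scene",s["position"]),pr("scene",[.535,-.1094,.0915]),pr("scene",[.565,-.033,.0915]),pr("scene",[.504,-.1863,.0915]))
for n in("scene","top"):
    p,d=read_camera(n);P=pts(n,d)
    if n=="scene":
        cv2.imwrite("pics/near2.png",cv2.resize(p[110:230,200:320,::-1],None,fx=4.9,fy=4.9,interpolation=cv2.INTER_CUBIC))
        for u,v in((256,169),(257,165),(254,188)):print(u,v,d[v,u],P[v,u])
    else:cv2.imwrite("pics/top2.png",cv2.resize(p[150:290,240:400,::-1],None,fx=4.2,fy=4.2,interpolation=cv2.INTER_CUBIC))
E
```

```text
1.65 [ 0.52914767 -0.10922403  0.1182872 ] [-3.46218836e-01  1.21413275e-01  1.64470534e+00  5.77589180e-05
  1.37346611e+00  1.59836623e+00]
(np.float64(255.92747561597076), np.float64(179.08556335626525)) (np.float64(254.32331363435105), np.float64(187.700782042083)) (np.float64(263.9712660827272), np.float64(204.67352441719225)) (np.float64(245.578517217685), np.float64(171.8388840941067))
256 169 1.4534175 [ 0.54064031 -0.09488287  0.16416953]
257 165 1.4506643 [ 0.53581511 -0.0963947   0.1742128 ]
254 188 1.5101053 [ 0.5357653  -0.10990224  0.09054824]
```

View pics/near2.png

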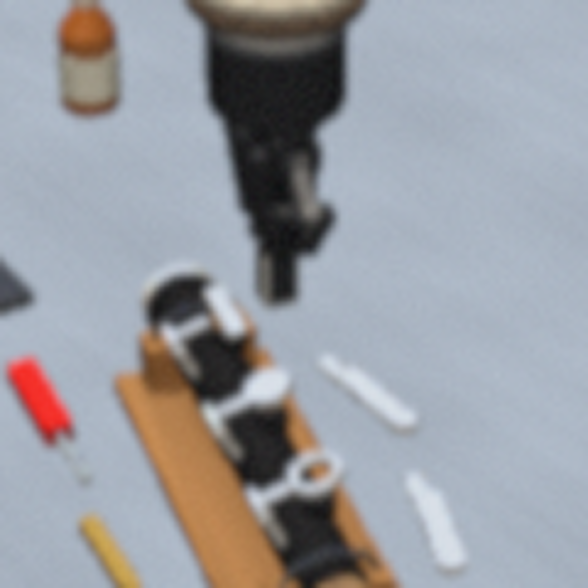

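The fingertip is drawn at about scene px (256,172), but the reported TCP projects to row 179. I'll check the depths before descending.

```bash
python3 - <<'E'
from h import *
p,d=read_camera("scene");P=pts("scene",d)
for u in(253,256,259):
  for v in range(150,184,2):print(u,v,P[v,u].round(3),p[v,u])
p,d=read_camera("top");P=pts("top",d);m=(P[...,2]>.1)&(np.hypot(P[...,0]-.53,P[...,1]+.11)<.08)
print(m.sum(),P[m].min(0),P[m].max(0))
E
```

```text
253 150 [ 0.549 -0.097  0.227] [28 28 27]
253 152 [ 0.547 -0.099  0.219] [27 27 30]
253 154 [ 0.548 -0.098  0.214] [27 27 28]
253 156 [ 0.545 -0.102  0.204] [27 27 28]
253 158 [ 0.541 -0.107  0.193] [39 39 40]
253 160 [ 0.545 -0.102  0.191] [53 55 55]
253 162 [ 0.538 -0.111  0.178] [80 79 78]
253 164 [ 0.543 -0.105  0.176] [97 95 93]
253 166 [ 0.545 -0.103  0.172] [99 96 94]
253 168 [ 0.545 -0.102  0.166] [100  98  96]
253 170 [ 0.541 -0.107  0.155] [116 117 119]
253 172 [ 0.542 -0.106  0.149] [152 159 167]
253 174 [ 0.407 -0.27  -0.003] [165 176 189]
253 176 [ 0.417 -0.259 -0.   ] [164 174 185]
253 178 [ 0.422 -0.253 -0.002] [158 165 175]
253 180 [ 0.428 -0.245 -0.003] [161 156 157]
253 182 [ 0.445 -0.225  0.008] [165 124  89]
256 150 [ 0.547 -0.087  0.23 ] [25 27 26]
256 152 [ 0.547 -0.086  0.225] [44 44 44]
256 154 [ 0.54  -0.096  0.211] [38 38 37]
256 156 [ 0.526 -0.112  0.191] [31 31 31]
256 158 [ 0.553 -0.08   0.212] [25 27 28]
256 160 [ 0.553 -0.079  0.206] [26 24 27]
256 162 [ 0.557 -0.076  0.203] [22 23 24]
256 164 [ 0.537 -0.099  0.177] [30 32 34]
256 166 [ 0.537 -0.099  0.
[... 482 characters left out ...]
9] [45 46 46]
259 156 [ 0.562 -0.057  0.233] [26 28 25]
259 158 [ 0.559 -0.06   0.224] [18 20 21]
259 160 [ 0.554 -0.067  0.212] [22 22 24]
259 162 [ 0.541 -0.082  0.193] [37 38 39]
259 164 [ 0.533 -0.092  0.178] [47 50 50]
259 166 [ 0.53  -0.095  0.169] [49 51 53]
259 168 [ 0.531 -0.094  0.164] [47 50 52]
259 170 [ 0.53  -0.095  0.156] [68 68 71]
259 172 [ 0.524 -0.102  0.144] [143 150 157]
259 174 [ 0.397 -0.252  0.002] [166 177 191]
259 176 [ 0.4   -0.249 -0.003] [169 179 193]
259 178 [ 0.41  -0.237  0.001] [168 179 193]
259 180 [ 0.418 -0.228  0.001] [165 175 189]
259 182 [ 0.423 -0.222 -0.001] [166 177 191]
7314 [ 0.45456882 -0.18795272  0.21976911] [ 0.59741489 -0.03036342  0.53598849]
```

View pics/top2.png

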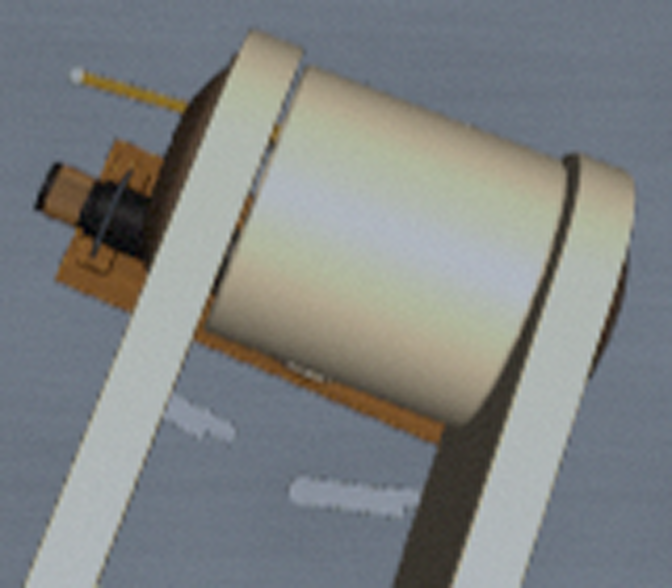

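Emit:
drive_tool:
  rows:
    - [[0.04,-0.02,0.1],0,0]
    - [[0.04,-0.02,0.2],0,0]
    - [[0.04,-0.02,0.3],0,0]
    - [[0.04,-0.02,0.3],0,0]

```text
clock: 2.35
position: [0.531, -0.108, 0.0978]
orientation: [[0.931, -0.364, -0.001], [-0.364, -0.931, 0.0], [-0.001, -0.0, -1.0]]
ft_force: [-0.3, -0.5, -0.3]
gripper_width: 0.0001
gripper_force: 0.0
```

Emit:
drive_tool:
  rows:
    - [[0,0,0.03],0,0]
    - [[0,0,0.06],0,0]
    - [[0,0,0.08],0,0]
    - [[0,0,0.08],0,0]

```text
clock: 2.85
position: [0.5313, -0.1081, 0.0937]
orientation: [[0.931, -0.364, -0.0], [-0.364, -0.931, 0.0], [-0.0, -0.0, -1.0]]
ft_force: [-0.7, -0.1, -0.5]
gripper_width: 0.0001
gripper_force: 0.0
```

```bash
python3 - <<'E'
from h import *
s=state();print(s["clock"],s["position"],s["ft_force"])
p,d=read_camera("scene")
P=pts("scene",d)
for v in range(170,190,2):print(v,P[v,256].round(3),p[v,256],P[v,253].round(3))
cv2.imwrite("pics/n3.png",cv2.resize(p[150:230,210:310,::-1],None,fx=6,fy=6,interpolation=cv2.INTER_CUBIC))
E
```

```text
2.85 [ 0.53130399 -0.10812228  0.0936923 ] [-0.69924423 -0.08180916 -0.48143908]
170 [ 0.556 -0.076  0.178] [24 24 23] [ 0.546 -0.101  0.16 ]
172 [ 0.542 -0.093  0.156] [27 29 32] [ 0.541 -0.107  0.148]
174 [ 0.54  -0.096  0.147] [31 32 33] [ 0.543 -0.105  0.144]
176 [ 0.539 -0.097  0.139] [31 34 34] [ 0.542 -0.106  0.136]
178 [ 0.54  -0.096  0.134] [48 48 49] [ 0.545 -0.103  0.132]
180 [ 0.537 -0.099  0.124] [129 134 140] [ 0.548 -0.1    0.129]
182 [ 0.431 -0.227  0.   ] [167 173 184] [ 0.446 -0.223  0.009]
184 [ 0.434 -0.223 -0.004] [180 180 185] [ 0.457 -0.211  0.013]
186 [ 0.53  -0.108  0.095] [212 218 226] [ 0.531 -0.12   0.09 ]
188 [ 0.533 -0.105  0.092] [215 222 231] [ 0.536 -0.114  0.088]
```

View pics/n3.png

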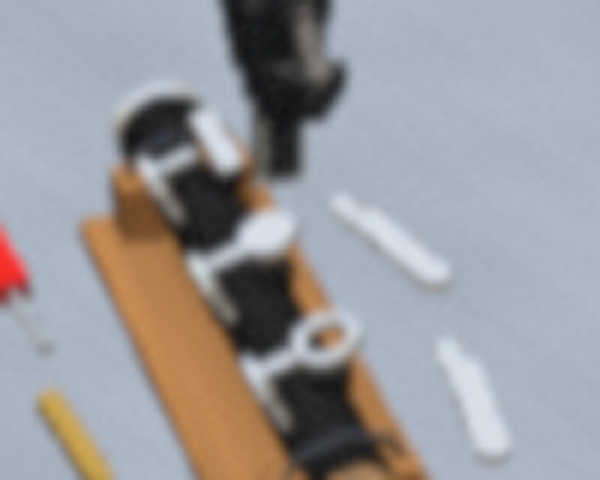

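The tips are seen about 32 mm above the reported TCP, with no force on them. The horizontal position agrees to within 1 mm, so I'll find the height by force.

Emit:
drive_tool:
  rows:
    - [[0,0,0.12],0,0]
    - [[0,0,0.24],0,0]
    - [[0,0,0.34],0,0]
    - [[0,0,0.4],0,0]
    - [[0,0,0.4],0,0]

```text
clock: 3.52
position: [0.5312, -0.1081, 0.0694]
orientation: [[0.931, -0.364, -0.0], [-0.364, -0.931, 0.0], [-0.001, -0.0, -1.0]]
ft_force: [-0.5, 0.0, 0.7]
gripper_width: -0.0
gripper_force: 0.0
```

Emit:
drive_tool:
  rows:
    - [[0,0,0.03],0,0]
    - [[0,0,0.05],0,0]
    - [[0,0,0.05],0,0]
    - [[0,0,0.05],0,0]

```text
clock: 4.03
position: [0.5314, -0.1081, 0.0668]
orientation: [[0.931, -0.364, 0.0], [-0.364, -0.931, 0.0], [0.0, -0.0, -1.0]]
ft_force: [-0.1, 0.5, 0.7]
gripper_width: 0.0002
gripper_force: 0.5
```

Emit:
drive_tool:
  rows:
    - [[0,0,0.03],0,0]
    - [[0,0,0.05],0,0]
    - [[0,0,0.05],0,0]
    - [[0,0,0.05],0,0]

```text
clock: 4.53
position: [0.5313, -0.1081, 0.0637]
orientation: [[0.931, -0.364, -0.0], [-0.364, -0.931, 0.0], [-0.0, -0.0, -1.0]]
ft_force: [-0.4, 0.3, 1.0]
gripper_width: -0.0001
gripper_force: 0.5
```

Emit:
drive_tool:
  rows:
    - [[0,0,0.03],0,0]
    - [[0,0,0.05],0,0]
    - [[0,0,0.05],0,0]
    - [[0,0,0.05],0,0]

```text
clock: 5.03
position: [0.5313, -0.1081, 0.0607]
orientation: [[0.931, -0.364, -0.0], [-0.364, -0.931, 0.0], [-0.0, -0.0, -1.0]]
ft_force: [-0.2, 1.3, 2.0]
gripper_width: -0.0003
gripper_force: 0.5
```

Emit:
drive_tool:
  rows:
    - [[0,0,0.03],0,0]
    - [[0,0,0.05],0,0]
    - [[0,0,0.05],0,0]
    - [[0,0,0.05],0,0]

```text
clock: 5.52
position: [0.5313, -0.1081, 0.0577]
orientation: [[0.931, -0.364, 0.0], [-0.364, -0.931, 0.0], [-0.0, -0.0, -1.0]]
ft_force: [-0.9, -0.2, 0.3]
gripper_width: 0.0002
gripper_force: 0.5
```

```bash
cat > look.py <<'E'
from h import *
import sys
s=state();print(s["clock"],s["position"],s["ft_force"])
p,d=read_camera("scene")
P=pts("scene",d)
cv2.imwrite(f"pics/{sys.argv[1]}.png",cv2.resize(p[150:230,210:310,::-1],None,fx=6,fy=6,interpolation=cv2.INTER_CUBIC))
E
python3 look.py n4
```

```text
5.525 [ 0.53134328 -0.10810258  0.05769776] [-0.85673516 -0.24217323  0.3120891 ]
```

View pics/n4.png

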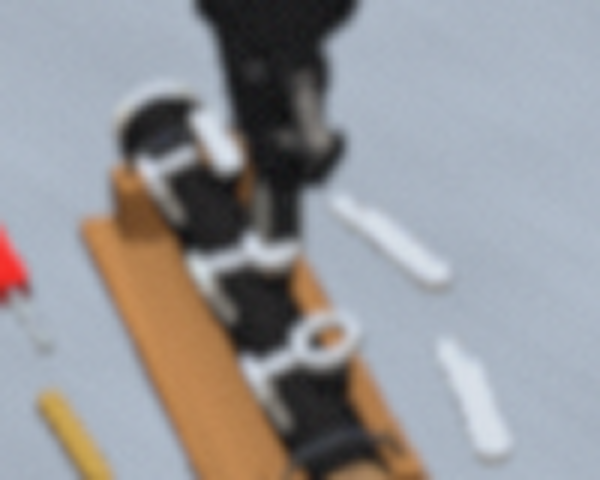

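The tips now rest on the round key at about (268,245), and it is going down.

Emit:
drive_tool:
  rows:
    - [[0,0,0.03],0,0]
    - [[0,0,0.05],0,0]
    - [[0,0,0.08],0,0]
    - [[0,0,0.08],0,0]
    - [[0,0,0.08],0,0]

```text
clock: 6.2
position: [0.5313, -0.1081, 0.0529]
orientation: [[0.931, -0.364, -0.0], [-0.364, -0.931, 0.0], [-0.0, -0.0, -1.0]]
ft_force: [-0.9, 0.8, 0.7]
gripper_width: -0.0001
gripper_force: 0.5
```

```bash
cat > f.py <<'E'
from h import *
F=[]
for i in range(8):
    s=state();F.append(s["ft_force"][2]);read_camera("scene")
print(s["clock"],s["position"],"Fz",np.mean(F).round(2),np.std(F).round(2))
E
python3 f.py
```

```text
6.55 [ 0.5313403  -0.10813006  0.05292857] Fz 1.09 0.53
```

Emit:
drive_tool:
  rows:
    - [[0,0,0.02],0,0]
    - [[0,0,0.03],0,0]
    - [[0,0,0.03],0,0]

```text
clock: 6.98
position: [0.5313, -0.1081, 0.0512]
orientation: [[0.931, -0.364, 0.0], [-0.364, -0.931, 0.0], [-0.0, -0.0, -1.0]]
ft_force: [-0.8, 0.8, 4.5]
gripper_width: -0.0003
gripper_force: 1.7
```

```bash
python3 f.py
```

```text
7.325 [ 0.53134745 -0.10812916  0.05116066] Fz 3.15 0.7
```

Emit:
drive_tool:
  rows:
    - [[0,0,0.01],0,0]
    - [[0,0,0.02],0,0]
    - [[0,0,0.02],0,0]

```text
clock: 7.75
position: [0.5314, -0.1081, 0.0499]
orientation: [[0.931, -0.364, 0.0], [-0.364, -0.931, 0.0], [0.0, -0.0, -1.0]]
ft_force: [-1.7, 0.6, 5.4]
gripper_width: -0.0
gripper_force: 2.7
```

```bash
python3 f.py
```

```text
8.1 [ 0.5313394  -0.10811436  0.04995893] Fz 5.43 0.22
```

Force now rises 1.8 N/mm, which is the pad stiffness against the stop, so the round key is shut at 5.4 N. I'll lift off and go to the ring key.

Emit:
drive_tool:
  rows:
    - [[0,0,-0.1],0,0]
    - [[0,0,-0.4],0,0]
    - [[0,0,-0.75],0,0]
    - [[0,-0.6,-0.75],0,0]
    - [[0,-1.38,-0.75],0,0]

```text
clock: 8.78
position: [0.562, -0.0308, 0.0965]
orientation: [[0.931, -0.366, 0.001], [-0.366, -0.931, -0.0], [0.001, -0.0, -1.0]]
ft_force: [0.9, 0.3, -0.1]
gripper_width: 0.0002
gripper_force: 0.0
```

Emit:
drive_tool:
  rows:
    - [[0,0,0],0,0]
    - [[0,0,0],0,0]
    - [[0,0,0],0,0]

```text
clock: 9.15
position: [0.5613, -0.0318, 0.0953]
orientation: [[0.931, -0.365, 0.0], [-0.365, -0.931, -0.0], [0.0, -0.0, -1.0]]
ft_force: [0.5, -1.0, 0.6]
gripper_width: -0.0004
gripper_force: 0.0
```

```bash
python3 go.py ring .07; python3 look.py n5
```

```text
9.15 [ 0.56131769 -0.0317886   0.09527655] [ 0.48368735 -1.02015995  0.59351247] -0.00042446881531837174
[-3.65086775e-01 -9.30973494e-01 -6.46068215e-06] [ 1.71540569e-04 -6.03309456e-05 -9.99999983e-01]
[ 0.00959086 -0.01790631  0.42127771]
yaw 0.3870769310836977
9.15 [ 0.56131769 -0.0317886   0.09527655] [ 0.48368735 -1.02015995  0.59351247]
```

View pics/n5.png

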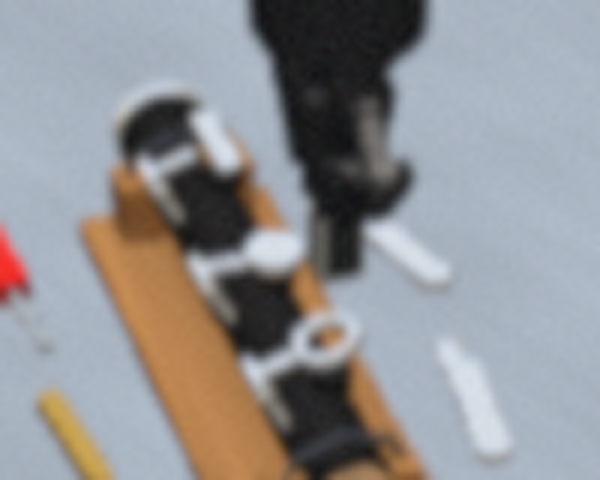

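The round key at (274,250) is down and level, and the fingertips stand free above the ring key. Descending on the ring key next.

Emit:
drive_tool:
  rows:
    - [[0.01,-0.02,0.12],0,0]
    - [[0.01,-0.02,0.24],0,0]
    - [[0.01,-0.02,0.36],0,0]
    - [[0.01,-0.02,0.42],0,0]
    - [[0.01,-0.02,0.45],0,0]

```text
clock: 9.82
position: [0.5624, -0.0301, 0.0676]
orientation: [[0.931, -0.364, -0.0], [-0.364, -0.931, 0.0], [-0.0, -0.0, -1.0]]
ft_force: [0.6, 0.0, 0.4]
gripper_width: 0.0001
gripper_force: 0.0
```

Emit:
drive_tool:
  rows:
    - [[0,0,0.04],0,0]
    - [[0,0,0.08],0,0]
    - [[0,0,0.12],0,0]
    - [[0,0,0.15],0,0]
    - [[0,0,0.15],0,0]

```text
clock: 10.45
position: [0.5624, -0.0301, 0.0588]
orientation: [[0.931, -0.364, -0.0], [-0.364, -0.931, 0.0], [-0.0, -0.0, -1.0]]
ft_force: [-0.6, 0.3, 1.5]
gripper_width: 0.0001
gripper_force: 0.6
```

Emit:
drive_tool:
  rows:
    - [[0,0,0.03],0,0]
    - [[0,0,0.06],0,0]
    - [[0,0,0.09],0,0]
    - [[0,0,0.1],0,0]
    - [[0,0,0.1],0,0]

```text
clock: 11.08
position: [0.5625, -0.0301, 0.0529]
orientation: [[0.931, -0.364, -0.0], [-0.364, -0.931, 0.0], [-0.0, -0.0, -1.0]]
ft_force: [-0.8, 0.7, 1.5]
gripper_width: 0.0
gripper_force: 0.6
```

```bash
python3 f.py
```

```text
11.425 [ 0.56249515 -0.03011166  0.0529464 ] Fz 1.2 0.28
```

Emit:
drive_tool:
  rows:
    - [[0,0,0.02],0,0]
    - [[0,0,0.03],0,0]
    - [[0,0,0.04],0,0]
    - [[0,0,0.05],0,0]
    - [[0,0,0.05],0,0]

```text
clock: 12.1
position: [0.5625, -0.0301, 0.05]
orientation: [[0.931, -0.364, 0.0], [-0.364, -0.931, 0.0], [0.0, -0.0, -1.0]]
ft_force: [-0.9, 0.6, 4.2]
gripper_width: -0.0
gripper_force: 2.3
```

```bash
python3 f.py
```

```text
12.45 [ 0.56250623 -0.0301105   0.04995391] Fz 4.65 0.45
```

Emit:
drive_tool:
  rows:
    - [[0,0,0.01],0,0]
    - [[0,0,0.01],0,0]
    - [[0,0,0.01],0,0]

```text
clock: 12.88
position: [0.5626, -0.0301, 0.0494]
orientation: [[0.931, -0.364, 0.0], [-0.364, -0.931, 0.0], [0.0, -0.0, -1.0]]
ft_force: [-1.7, 1.0, 5.7]
gripper_width: -0.0002
gripper_force: 2.7
```

```bash
python3 f.py
```

```text
13.225 [ 0.56255643 -0.03011109  0.04938814] Fz 5.6 0.33
```

Emit:
drive_tool:
  rows:
    - [[0,0,-0.1],0,0]
    - [[0,0,-0.4],0,0]
    - [[0,0,-0.8],0,0]
    - [[0,0.7,-0.8],0,0]
    - [[0,1.5,-0.8],0,0]

```text
clock: 13.9
position: [0.5297, -0.1145, 0.0987]
orientation: [[0.932, -0.363, 0.001], [-0.363, -0.932, -0.0], [0.001, -0.0, -1.0]]
ft_force: [0.1, -0.5, -0.6]
gripper_width: 0.0003
gripper_force: 0.0
```

Emit:
drive_tool:
  rows:
    - [[0,0.7,0],0,0]
    - [[0,1.25,0],0,0]
    - [[0,1.25,0],0,0]
    - [[0,1.25,0],0,0]

```text
clock: 14.4
position: [0.5026, -0.1836, 0.098]
orientation: [[0.931, -0.365, 0.001], [-0.365, -0.931, -0.0], [0.001, -0.0, -1.0]]
ft_force: [0.6, 0.3, 0.4]
gripper_width: -0.0002
gripper_force: 0.0
```

```bash
python3 go.py bar .07; python3 look.py n6
```

```text
14.4 [ 0.50262414 -0.18356819  0.0979895 ] [0.57270611 0.31855469 0.36607584] -0.00019214632197766098
[-3.64522933e-01 -9.31194387e-01 -2.10096854e-04] [ 5.96523503e-04 -7.89274550e-06 -9.99999822e-01]
[-0.02159265  0.03586525  0.46647211]
yaw 0.42177336393564246
14.4 [ 0.50262414 -0.18356819  0.0979895 ] [0.57270611 0.31855469 0.36607584]
```

View pics/n6.png

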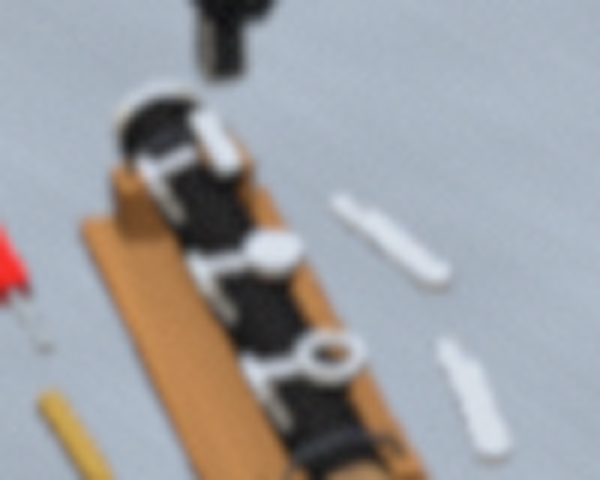

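The round and ring keys are both down and level at (272,250) and (330,352). Now the bar key.

Emit:
drive_tool:
  rows:
    - [[-0.02,0.03,0.12],0,0]
    - [[-0.02,0.03,0.24],0,0]
    - [[-0.02,0.03,0.36],0,0]
    - [[-0.02,0.03,0.45],0,0]
    - [[-0.02,0.03,0.5],0,0]

```text
clock: 15.08
position: [0.5005, -0.1849, 0.0668]
orientation: [[0.931, -0.364, -0.0], [-0.364, -0.931, 0.0], [-0.0, -0.0, -1.0]]
ft_force: [0.8, 0.3, -0.1]
gripper_width: -0.0001
gripper_force: 0.0
```

Emit:
drive_tool:
  rows:
    - [[0,0,0.04],0,0]
    - [[0,0,0.08],0,0]
    - [[0,0,0.12],0,0]
    - [[0,0,0.15],0,0]
    - [[0,0,0.15],0,0]

```text
clock: 15.7
position: [0.5006, -0.185, 0.0582]
orientation: [[0.931, -0.364, -0.0], [-0.364, -0.931, 0.0], [-0.0, -0.0, -1.0]]
ft_force: [-0.8, -0.2, 0.7]
gripper_width: 0.0002
gripper_force: 0.8
```

Emit:
drive_tool:
  rows:
    - [[0,0,0.03],0,0]
    - [[0,0,0.05],0,0]
    - [[0,0,0.07],0,0]
    - [[0,0,0.08],0,0]
    - [[0,0,0.08],0,0]

```text
clock: 16.32
position: [0.5006, -0.185, 0.0534]
orientation: [[0.931, -0.364, -0.0], [-0.364, -0.931, 0.0], [-0.0, -0.0, -1.0]]
ft_force: [-0.8, 0.7, 2.1]
gripper_width: 0.0001
gripper_force: 0.8
```

```bash
python3 f.py
```

```text
16.675 [ 0.5006195  -0.18498103  0.05352285] Fz 1.5 0.37
```

Emit:
drive_tool:
  rows:
    - [[0,0,0.02],0,0]
    - [[0,0,0.03],0,0]
    - [[0,0,0.05],0,0]
    - [[0,0,0.06],0,0]
    - [[0,0,0.06],0,0]

```text
clock: 17.35
position: [0.5006, -0.185, 0.05]
orientation: [[0.931, -0.364, 0.0], [-0.364, -0.931, 0.0], [-0.0, -0.0, -1.0]]
ft_force: [-2.6, 0.5, 5.3]
gripper_width: 0.0002
gripper_force: 2.6
```

```bash
python3 f.py
```

```text
17.7 [ 0.50061038 -0.18500592  0.05001743] Fz 5.37 0.3
```

The bar key is shut at 5.4 N. I'll lift off and check the heights of all three keys.

Emit:
drive_tool:
  rows:
    - [[0,0,-0.1],0,0]
    - [[0,0,-0.4],0,0]
    - [[0,0,-0.9],0,0]
    - [[-0.5,0,-1.4],0,0]
    - [[-1.2,0.3,-2],0,0]

```text
clock: 18.38
position: [0.4264, -0.1749, 0.1715]
orientation: [[0.932, -0.363, -0.0], [-0.363, -0.932, 0.0], [-0.0, -0.0, -1.0]]
ft_force: [0.3, -0.2, 1.3]
gripper_width: -0.0002
gripper_force: 0.0
```

Emit:
drive_tool:
  rows:
    - [[-0.6,0.6,-0.4],0,0]
    - [[-1.2,1.2,-0.6],0,0]
    - [[-1.8,1.8,-0.8],0,0]
    - [[-1.8,1.8,-0.8],0,0]
    - [[-1.8,1.8,-0.8],0,0]

```text
clock: 19.0
position: [0.2873, -0.2368, 0.2186]
orientation: [[0.931, -0.365, 0.001], [-0.365, -0.931, -0.001], [0.001, 0.0, -1.0]]
ft_force: [0.3, -0.6, -0.2]
gripper_width: -0.0001
gripper_force: 0.0
```

```bash
python3 - <<'E'
from h import *
s=state();print(s["clock"],s["position"],s["ft_force"])
y=np.array([.3711,.9286]);x=np.array([.9286,-.3711])
for n in("scene","top"):
    D=np.mean([read_camera(n)[1] for _ in range(3)],0);P=pts(n,D)
    print(n)
    for k,t in dict(ring=[.56225,-.0310],round=[.53145,-.1081],bar=[.50065,-.1851]).items():
        r=P[...,:2]-t;a=r@x;b=r@y;m=(abs(a)<14)&(P[...,2]>.072)&(P[...,2]<.105)&(abs(a)<.014)&(abs(b)<.024)
        if m.sum()<8: print(k,"few",m.sum());continue
        A=np.c_[a[m],b[m],np.ones(m.sum())];f=np.linalg.lstsq(A,P[m][:,2],rcond=None)[0];print(k,m.sum(),"slope",f[0].round(3),"z",f[2].round(4))
E
```

```text
19.0 [ 0.2872612  -0.23681002  0.21858844] [ 0.30850549 -0.62574346 -0.17500176]
scene
ring 57 slope 0.022 z 0.0785
round 53 slope 0.005 z 0.0796
bar 45 slope -0.192 z 0.0794
top
ring 77 slope -0.017 z 0.0798
round 97 slope 0.025 z 0.0804
bar 111 slope -0.02 z 0.0793
```

All three keys are level at about 0.080 m, which is their shut height. Handing the job in.

```bash
python3 -c "
from bench import ticket
print(ticket.close_job())"
```

```text
the job is handed in; nothing more can be done
None
```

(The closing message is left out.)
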